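Seat a keyed drive flange on its pin

ROBOT

A 6-joint arm with a two-finger parallel gripper is mounted at the origin on a cart in front of the work surface, level with it; the furniture and walls round the work are solid. World frame = base frame: x ahead of the robot, y to its left, z up, the work surface at z = 0. Lengths are in m, angles in rad, forces in N, time in s.
With the tool pointing down it reaches from about 0.3 to 0.775 m from the base axis. Payload 14.6 kg.
Tool frame: the origin (TCP) lies midway between the tips of the shut fingers; the grasp point (between the pads) lies 19 mm behind it (ctrl.pinch_z is the distance from the TCP to the grasp point, in m); z points along the fingers, y is the line along which they close (so a half turn about z gives the same grasp; the last joint's range is limited). The gripper opens to 94 mm and grips with 3 to 60 N. Pads are 16 mm wide; open, the fingers measure 119 mm over their backs; the gripper's body (75 mm by 177 mm) begins 78 mm behind the grasp point.
Start: joints at [-1.207, 0.3, 1.521, -0, 1.321, -0.067], TCP at [0.23, -0.5, 0.168] pointing down, gripper open.
Joint ranges: [-3.03, 3.03], [-0.79, 2.21], [0.23, 2.52], [-1.04, 4.18], [0, 3.07], [-2.55, 2.55]. Speed limits (rad/s): [2.22, 2.22, 2.57, 3.14, 3.14, 3.14].

INTERFACE

Orientations are given as [roll, pitch, yaw] about the fixed x, y, z axes, in that order (R = Rz(yaw) Ry(pitch) Rx(roll)).
In Python, from station import ctrl gives the robot as it stands.
- The arm moves only by the tool jog_arm, never from a script. Its argument "motion" is a list of rows, each a list of 7 numbers: the shift along the tool's x, y, z in m, then the turn, a rotation vector about the tool's x, y, z in rad, then the opening, from -1 (shut) to 1 (fully open). In form: [[tx, ty, tz, rx, ry, rz, gripper], ...]. A call has 1 to 5 rows; each row shifts and turns the commanded pose from where the row before left it, along the tool's axes as they then stand; what a row does not reach is not made up. A row lasts 1/10 s, in which the tool goes at most 50 mm and 8.59 degrees, less where a joint would pass 70% of its speed; a pose out of reach is approached as far as the arm can. A call is refused whole if a number of a shift passes 0.05 or a number of a turn 0.15, either way. A call with a gripper value outside its range is refused whole. The fingers move at their own pace and stop on an object; "squeeze" is the grip in N (left out, the last holds). Time passes only in rows, so rows that do not move let the fingers close. It gives the time, the measured TCP pose, the force, the opening and the grip force at its end, in the units of the state.
- ctrl.get_obs(): the state, without advancing time (a new reading comes with each control period).
- ctrl.camera(name): name is "scene" or "side" or "wrist"; returns the picture (420x560x3 uint8, red, green, blue); there is no depth.
- ctrl.camera_model(name): a dict with "intrinsics" (3x3 intrinsics, pixels), "rvec" (rotation vector, rad) and "tvec" (3), from world to camera coordinates, as OpenCV has them. Camera axes: x right, y down, z forward; pixel columns grow to the right and rows downward; lengths in m; the calibration is good to about 2 mm. A picture is of the moment at which its call begins: read the wrist's pose just before it. camera_model takes no time and is no camera call; for the wrist camera it gives the pose at the moment of the call.
- ctrl.hand_in(): hands the job in; it is judged then, once.
The state is a dict: "time_s": time; "qpos": joint angles; "joint_vel": joint speeds; "tau": joint torques, N m; "ee_pos": TCP position; "eef_rot": TCP orientation; "force": force on the tool from outside, world axes, zero at the start; "moment": the same for the moment, N m; "grip_width": finger opening in m; "grip_force": force on a finger pad.
Only numpy, scipy, OpenCV 4.12 (cv2) and the standard library are available. Lean on these libraries where they do the work, as an engineer would, in place of code of your own. Each camera call takes 0.05 s, during which the arm holds its last target. There are 200 camera calls.

TASK

Turn the aluminium flange on its spindle with a fingertip, pushing sideways on its red dogs, until the notch in its rim stands over the yellow drive pin; only then press it straight down with the fingertips until it is fully home on the blue stand. Do not lift or pinch the flange, and leave the spanner, star knob and plain steel flange where they lie.

Things in the scene. Friction and masses are not known exactly. Their poses are not given: they have to be found in the camera images.
- stand: Round blue setting stand, 144 mm across, 12 mm thick, fixed to the worktop. Origin at the centre of its underside; its own +x points from the spindle to the yellow drive pin. A yellow bar on its rim, 64 to 84 mm from the axis, lies straight outward of the pin. The steel spindle (18 mm thick, top 52 mm above the worktop) is hidden in the flange's hub; the steel seat is 20 mm above the worktop.
- sleeve (a joint): Brass friction sleeve round the stand's seat, 76 mm across, that holds the flange 12 mm above its seat. 0 = raised (start), 0.012 m = fully down. No spring: it slides down under a push of about 5 to 10 N on the flange and stays where it is pushed to.
- pin_tip (a point): Tip of the yellow drive pin: 8 mm thick, 56 mm from the spindle axis, tip 30.5 mm above the worktop, tapering to 3 mm over its last 5 mm. At the start it stands just under the raised flange, about 2 mm of it showing beyond the rim.
- flange: Keyed aluminium flange, 116 mm across, 12 mm thick, 0.3 kg, loose on the spindle; turns freely either way and stays where left. Origin on its axis at its underside: 32 mm above the worktop while raised, 20 mm seated. Its own +x points from the axis to its notch, which is 0.8 rad or more away from the pin at the start. Dark closed hub 32 mm across and, at its own +y and -y, two red dogs.
- notch (a point): Middle of the notch, 56 mm from the flange's axis, level with its underside; over the pin tip when lined up. The notch is 14 mm wide at its floor (48 mm from the axis) and 18 mm at the rim. If the hub is pressed while notch and pin are more than about 5 mm apart, the flange jams tilted on the pin and the sleeve is spent: the run then fails.
- dog_a (a point): Centre, half-way up, of the red dog at the flange's own +y: an upright round peg 14 mm thick, 40 mm from the axis, standing 22 mm above the plate's top (12 to 34 mm above the flange's underside).
- dog_b (a point): Centre, half-way up, of the like red dog at the flange's own -y.
- hub_top (a point): Middle of the hub's flat top, where to press: 40 mm above the flange's underside, so 72 mm above the worktop while raised, 60 mm when seated.
- hub_mid (a point): Point on the axis inside the hub, 14 mm under its top.
- fence_top (a point): Obstacle: a point on top of the fixed aluminium fence to the right of the stand, 99 mm above the worktop. Farther right stands a fixed orange blade guard, 0.45 to 0.95 m ahead of the robot, 0.06 to 0.22 m to its right and up to 291 mm above the worktop: coming from the right, pass above it or nearer the robot.
- open_spanner: Bystander: loose steel double open-ended spanner, 187 x 49 x 8 mm, origin under its centre, left of the stand.
- star_knob: Bystander: loose black star knob, 46 mm across and 28 mm high, origin under its centre, on the robot's side of the stand.
- plain_flange: Bystander: loose plain grey steel flange with a hub, 70 mm across and 22 mm high, origin under its centre, beyond the stand.
There are look-alikes about, which are no part of the job. Of the things that look like the stand, the larger one is meant.

How it is judged:
On the way, in this order (a step that is already met when the one before it is completed fails the run):
1. the flange, still raised, is turned until its notch stands over the pin (horizontal distance between notch and pin_tip below 0.008 m and z of flange in the frame of stand above 0.027 m), for 0.2 s.
2. the flange is pressed down onto its seat, pin in the notch (z of flange in the frame of stand below 0.0225 m and horizontal distance between notch and pin_tip below 0.008 m and angle between flange's own z axis and vertical below 0.03 rad), for 0.2 s.
At the end, for the whole second after the job is handed in: The flange sits on the seat (underside no more than 22.5 mm above the worktop; 20 mm is fully home), level to 0.03 rad, its notch point within 8 mm of the pin seen from above, at rest; spanner, star knob and plain flange within 20 mm of where they lay (all of step 2 and linear speed of flange below 0.01 m/s and angular speed of flange below 0.1 rad/s and distance of each of open_spanner, star_knob, plain_flange from where it was at the start of the episode below 0.02 m); the robot touches nothing.
It fails at once if the flange is lifted more than 6 mm above its raised position (z of flange in the frame of stand above 0.038 m).
It fails at once if a dog or the hub is pinched between the fingers ((distance between the grasp point and dog_a below 0.011 m and contact force between the fingers and flange above 1 N) or (distance between the grasp point and dog_b below 0.011 m and contact force between the fingers and flange above 1 N) or (distance between the grasp point and hub_mid below 0.011 m and contact force between the fingers and flange above 1 N)).
It fails at once if the open-ended spanner is moved more than 20 mm (distance of open_spanner from where it was at the start of the episode above 0.02 m).
It fails at once if the black star knob is moved more than 20 mm (distance of star_knob from where it was at the start of the episode above 0.02 m).
It fails at once if the plain steel flange is moved more than 20 mm (distance of plain_flange from where it was at the start of the episode above 0.02 m).
It also fails if it takes over 48 s, if anything falls off the work surface, if the arm or the gripper's body presses on something with over 40 N, if the wrist force passes 120 N, or if a joint passes its speed limit or range.

## Working session

There is one attempt and no reset: what is moved stays moved. The work goes in short steps, Python scripts to look and compute and a tool call to move; the robot and the scene stay as the last step left them, time stands still between calls to the robot, and variables do not carry over. Pictures are saved under pics/ and viewed, at most 10 in all, crops included, and the job is handed in when it is done.

Besides the shell and the picture viewer there is one more tool, called after "Request:" as name([rows], argument=value, ...), one row to a line, values as JSON. jog_arm: Moves the arm, as the interface text tells. Its arguments: {"type":"object","properties":{"motion":{"type":"array"},"squeeze":{"type":"number"}},"required":["motion"]}

```bash
mkdir -p pics
cat > h.py <<'E'
import numpy as np, cv2
from station import ctrl
def cam(n):
    m=ctrl.camera_model(n); return np.array(m["intrinsics"],float),cv2.Rodrigues(np.array(m["rvec"],float))[0],np.array(m["tvec"],float).ravel()
def ray(n,u,v,z):
    K,R,t=cam(n); d=R.T@np.linalg.inv(K)@[u,v,1]; c=-R.T@t
    return c+d*(z-c[2])/d[2]
def proj(n,p):
    K,R,t=cam(n); q=(K@(R@np.atleast_2d(p).T+t[:,None])).T; return q[:,:2]/q[:,2:]
def snap(n,f): 
    im=cv2.cvtColor(ctrl.camera(n),cv2.COLOR_RGB2BGR); cv2.imwrite("pics/"+f,im); return im
E
python3 - <<'E'
from h import *
a=snap("scene","a.png");b=snap("side","b.png")
cv2.imwrite("pics/ab.png",cv2.resize(np.vstack([a,b]),(400,600)) if 0 else np.hstack([a,b])[:, :] if 0 else a)
for n in("scene","side"):
    K,R,t=cam(n);print(n,K[0,0],-R.T@t,R[2])
print(ctrl.get_obs())
E
```

```text
scene 418.9597287260745 [-0.20719412  0.7662003   0.48550536] [ 0.77885257 -0.47184955 -0.41321505]
side 440.10247907432745 [0.54490826 0.94718523 0.69918235] [-0.03179221 -0.71972621 -0.6935297 ]
{'time_s': 0.1, 'qpos': array([-1.20658167e+00,  3.00439350e-01,  1.52151627e+00, -2.75895670e-05,
        1.32071382e+00, -6.66047574e-02]), 'joint_vel': array([-0.00084226,  0.00016888, -0.00117592,  0.00219206, -0.00119444,
       -0.00100039]), 'tau': array([ 3.01211767e-03, -5.32637501e+01, -3.53283441e+01,  7.09558139e-02,
        2.34638719e-02, -4.98896327e-05]), 'ee_pos': array([ 0.22957598, -0.4994866 ,  0.16733119]), 'eef_rot': array([-3.14051647e+00, -4.50016229e-05,  4.30826234e-01]), 'force': array([ 0.29434246, -0.14325109,  0.98349667]), 'moment': array([ 0.04268044, -0.03485263, -0.04111754]), 'grip_force': 0.0, 'grip_width': 0.09386984568271318}
```

View pics/a.png

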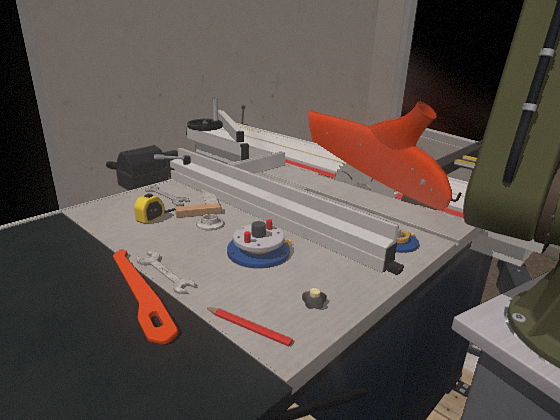

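View pics/b.png

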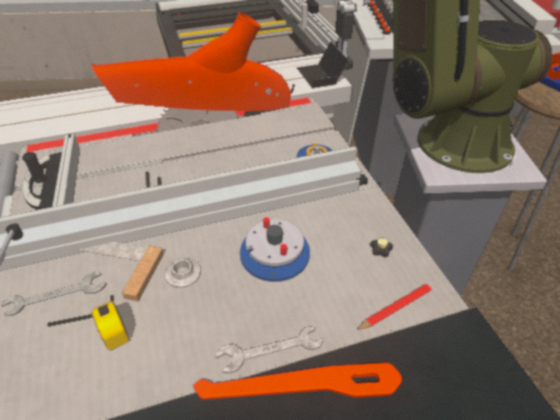

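The stand with the flange is at about (259,245) in the scene picture and (275,250) in the side picture. The star knob is at (315,298) and (381,247). I'll enlarge both.

Run:
```python
from h import *
a=cv2.imread("pics/a.png")[205:275,215:305];b=cv2.imread("pics/b.png")[205:285,230:320]
r=lambda i:cv2.resize(i,None,fx=6,fy=6,interpolation=cv2.INTER_CUBIC)
A=r(a);B=r(b)
cv2.imwrite("pics/c.png",A);cv2.imwrite("pics/d.png",B)
print(ray("scene",259,228,.072),ray("side",275,231,.072))
print("fence",ray("side",355,155,.099),ray("side",5,232,.099),"knob",ray("side",381,247,.014),"plain",ray("side",182,270,.01),"spanner",ray("side",269,349,.004))
```

```text
[0.50795742 0.3669932  0.072     ] [0.52235691 0.35947138 0.072     ]
fence [0.33306824 0.16063727 0.099     ] [1.02764685 0.36076383 0.099     ] knob [0.30481593 0.36154609 0.014     ] plain [0.708289  0.3970021 0.01     ] spanner [0.54281723 0.57124545 0.004     ]
```

View pics/c.png

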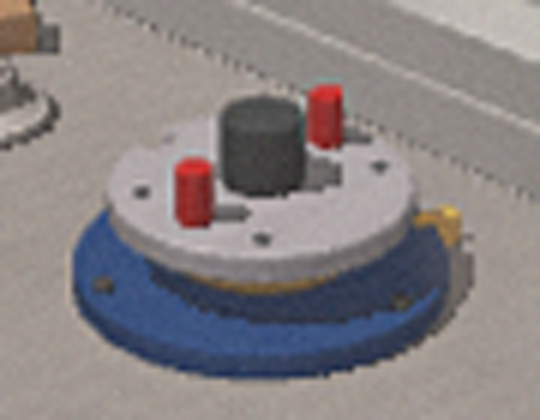

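View pics/d.png

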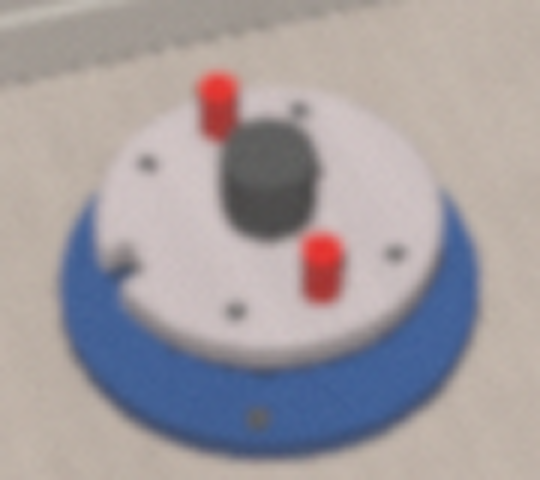

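The scene crop shows the yellow bar at about (445,220), with dog tops at (195,165) and (325,92). The side crop shows the notch at (120,262), dog tops at (218,88) and (322,248), and the hub top at (268,150).

Run:
```python
from h import *
s=lambda u,v,z:ray("scene",215+u/6-.4,205+v/6-.4,z)
d=lambda u,v,z:ray("side",230+u/6-.4,205+v/6-.4,z)
c1=s(262,112,.072);c2=d(268,150,.072);print("hub",c1,c2)
c=(c1+c2)/2
# stand bottom/outline ellipse centre
for nm,p,cc in[("dogs1",s(195,168,.066),c1),("dogs2",s(325,94,.066),c1),("dogd1",d(218,88,.066),c2),("dogd2",d(322,248,.066),c2),("notch",d(122,258,.038),c2),("bar",s(450,213,.015),c1)]:
    v=(p-cc)[:2];print(nm,p.round(4),np.linalg.norm(v).round(4),np.degrees(np.arctan2(v[1],v[0])).round(1))
for a in range(-180,0,10):
  print(a,((proj("scene",np.r_[c1[:2]+.084*np.array([np.cos(np.radians(a)),np.sin(np.radians(a))]),.013])[0]-[214.6,204.6])*6).round(),end=' ')
```

```text
hub [0.52927408 0.35702976 0.072     ] [0.52361847 0.3556483  0.072     ]
dogs1 [0.5114 0.3945 0.066 ] 0.0416 115.5
dogs2 [0.5421 0.3223 0.066 ] 0.0371 -69.8
dogd1 [0.539  0.3204 0.066 ] 0.0384 -66.5
dogd2 [0.5082 0.3936 0.066 ] 0.041 112.1
notch [0.5729 0.37   0.038 ] 0.0513 16.3
bar [0.5166 0.2794 0.015 ] 0.0786 -99.3
-180 [376. 352.] -170 [408. 340.] -160 [436. 325.] -150 [457. 308.] -140 [472. 290.] -130 [480. 271.] -120 [481. 252.] -110 [475. 234.] -100 [463. 216.] -90 [446. 200.] -80 [424. 186.] -70 [397. 174.] -60 [367. 164.] -50 [335. 157.] -40 [301. 152.] -30 [265. 151.] -20 [230. 152.] -10 [195. 156.]
```

```bash
cat >> h.py <<'E'
from scipy.spatial.transform import Rotation as Ro
def plan(wps,step=.04,g=-1,start=None,dz=2,rot=.14):
    """wps: (x,y,z,yaw); prints calls of tool-frame rows"""
    o=ctrl.get_obs(); p=np.array(o["ee_pos"]) if start is None else np.array(start[:3]); y=o["eef_rot"][2] if start is None else start[3]
    rows=[]
    for w in wps:
        w=np.array(w,float); dy=w[3]-y
        if start is None and not rows: dy=dy if abs(dy)<4 else dy-np.sign(dy)*2*np.pi
        n=max(1,int(np.ceil(max(np.linalg.norm(w[:3]-p)/step,abs(dy)/rot))))
        p0=p.copy();y0=y
        for i in range(1,n+1):
            q=p0+(w[:3]-p0)*i/n; yy=y0+dy*i/n
            d=Ro.from_euler('xyz',[np.pi,0,y]).inv().apply(q-p).round(4); r=round(-(yy-y),3)
            rows.append([*d.tolist(),0,0,r,g]); p=p+Ro.from_euler('xyz',[np.pi,0,y]).apply(d); y-=r
    for i in range(0,len(rows),5): print(rows[i:i+5])
E
python3 - <<'E'
from h import *
plan([(.30,-.15,.26,2.0),(.495,.385,.22,3.52)],.045,rot=.145)
E
```

```text
[[0.0191, -0.0262, -0.0084, 0, 0, np.float64(-0.143), -1], [0.0226, -0.0232, -0.0084, 0, 0, np.float64(-0.142), -1], [0.0257, -0.0198, -0.0085, 0, 0, np.float64(-0.143), -1], [0.0282, -0.0159, -0.0084, 0, 0, np.float64(-0.143), -1], [0.0302, -0.0117, -0.0084, 0, 0, np.float64(-0.142), -1]]
[[0.0316, -0.0073, -0.0084, 0, 0, np.float64(-0.143), -1], [0.0323, -0.0028, -0.0085, 0, 0, np.float64(-0.143), -1], [0.0324, 0.0019, -0.0084, 0, 0, np.float64(-0.142), -1], [0.0317, 0.0064, -0.0084, 0, 0, np.float64(-0.143), -1], [0.0305, 0.0109, -0.0084, 0, 0, np.float64(-0.143), -1]]
[[0.0287, 0.0152, -0.0085, 0, 0, np.float64(-0.142), -1], [0.0312, 0.0308, 0.0031, 0, 0, np.float64(-0.117), -1], [0.0274, 0.0341, 0.0031, 0, 0, np.float64(-0.117), -1], [0.0232, 0.0372, 0.003, 0, 0, np.float64(-0.117), -1], [0.0187, 0.0396, 0.0031, 0, 0, np.float64(-0.117), -1]]
[[0.0139, 0.0415, 0.0031, 0, 0, np.float64(-0.117), -1], [0.0091, 0.0429, 0.0031, 0, 0, np.float64(-0.117), -1], [0.0039, 0.0436, 0.0031, 0, 0, np.float64(-0.117), -1], [-0.0012, 0.0438, 0.003, 0, 0, np.float64(-0.116), -1], [-0.0062, 0.0433, 0.0031, 0, 0, np.float64(-0.117), -1]]
[[-0.0112, 0.0424, 0.0031, 0, 0, np.float64(-0.117), -1], [-0.0161, 0.0407, 0.0031, 0, 0, np.float64(-0.117), -1], [-0.0208, 0.0386, 0.0031, 0, 0, np.float64(-0.117), -1], [-0.0251, 0.0358, 0.003, 0, 0, np.float64(-0.117), -1]]
```

Request:
jog_arm([
  [0.019, -0.026, -0.0084, 0, 0, -0.143, -1],
  [0.0225, -0.023, -0.0084, 0, 0, -0.143, -1],
  [0.0257, -0.02, -0.0085, 0, 0, -0.143, -1],
  [0.028, -0.016, -0.0084, 0, 0, -0.143, -1],
  [0.03, -0.0117, -0.0084, 0, 0, -0.142, -1],
])

```text
time_s: 0.6
ee_pos: [0.2611, -0.34, 0.21]
eef_rot: [-3.141, -0.0, 1.151]
force: [1.1, 0.7, 1.5]
grip_width: 0.0574
grip_force: 0.0
```

Request:
jog_arm([
  [0.0316, -0.0073, -0.0084, 0, 0, -0.143, -1],
  [0.0323, -0.0028, -0.0085, 0, 0, -0.143, -1],
  [0.0324, 0.0019, -0.0084, 0, 0, -0.142, -1],
  [0.0317, 0.0064, -0.0084, 0, 0, -0.143, -1],
  [0.0305, 0.0109, -0.0084, 0, 0, -0.143, -1],
])

```text
time_s: 1.1
ee_pos: [0.2929, -0.1812, 0.2522]
eef_rot: [-3.142, -0.0, 1.864]
force: [0.3, 0.3, 0.8]
grip_width: 0.0175
grip_force: 0.0
```

Request:
jog_arm([
  [0.0287, 0.0152, -0.0085, 0, 0, -0.142, -1],
  [0.0312, 0.0308, 0.0031, 0, 0, -0.117, -1],
  [0.0274, 0.0341, 0.0031, 0, 0, -0.117, -1],
  [0.0232, 0.0372, 0.003, 0, 0, -0.117, -1],
  [0.0187, 0.0396, 0.0031, 0, 0, -0.117, -1],
])

```text
time_s: 1.6
ee_pos: [0.3593, 0.0158, 0.2482]
eef_rot: [3.141, 0.0, 2.474]
force: [1.3, -1.0, -0.0]
grip_width: 0.0005
grip_force: 0.0
```

Request:
jog_arm([
  [0.0139, 0.0415, 0.0031, 0, 0, -0.117, -1],
  [0.0091, 0.0429, 0.0031, 0, 0, -0.117, -1],
  [0.0039, 0.0436, 0.0031, 0, 0, -0.117, -1],
  [-0.0012, 0.0438, 0.003, 0, 0, -0.116, -1],
  [-0.0062, 0.0433, 0.0031, 0, 0, -0.117, -1],
])

```text
time_s: 2.1
ee_pos: [0.4342, 0.2217, 0.2324]
eef_rot: [-3.141, -0.0, 3.058]
force: [0.5, -1.0, 0.2]
grip_width: 0.0005
grip_force: 0.0
```

Request:
jog_arm([
  [-0.0112, 0.0424, 0.0031, 0, 0, -0.117, -1],
  [-0.0161, 0.0407, 0.0031, 0, 0, -0.117, -1],
  [-0.0208, 0.0386, 0.0031, 0, 0, -0.117, -1],
  [-0.0251, 0.0358, 0.003, 0, 0, -0.117, -1],
  [0, 0, 0, 0, 0, 0, -1],
])

```text
time_s: 2.6
ee_pos: [0.4936, 0.3877, 0.2172]
eef_rot: [-3.141, -0.004, -2.756]
force: [-0.4, -1.2, -0.9]
grip_width: 0.0003
grip_force: 0.0
```

Run:
```python
from h import *
o=ctrl.get_obs();print(o["time_s"],o["ee_pos"],o["eef_rot"],o["qpos"])
im=snap("wrist","w1.png")
print(proj("wrist",[[.526,.356,.072],[.526,.356,.0]]))
```

```text
2.6 [0.49364046 0.38767658 0.21718976] [-3.14110421 -0.00424707 -2.75556356] [ 6.07171500e-01  4.51948192e-01  1.20078277e+00  4.56396635e-04
  1.49311248e+00 -1.34969134e+00]
[[243.2607784  215.85115542]
 [249.01414149 202.26235877]]
```

View pics/w1.png

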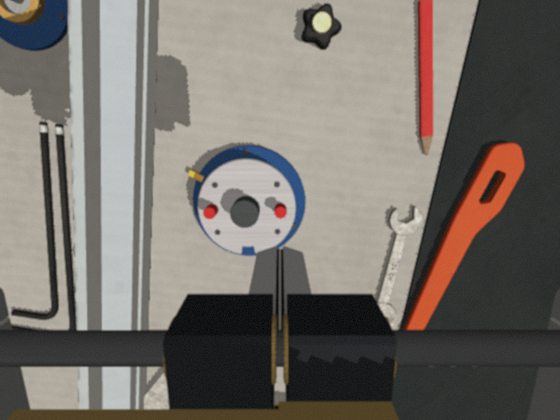

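The wrist view shows the hub at (245,211), the dogs at (210,211) and (281,211), the notch at (248,250), and the yellow bar at about (195,175).

Run:
```python
from h import *
im=cv2.imread("pics/w1.png")[130:265,180:315].astype(int)
B,G,R=im[...,0],im[...,1],im[...,2]
def cc(m,off=(180,130)):
    n,l,s,c=cv2.connectedComponentsWithStats(m.astype(np.uint8))
    return [(c[i]+off,s[i,4]) for i in range(1,n) if s[i,4]>15]
red=cc((R>150)&(G<70)&(B<70)); yel=cc((R>150)&(G>100)&(B<90)); dark=cc((R<75)&(G<75)&(B<80)&(abs(R-B)<15))
print(red,yel,dark)
f=lambda c,z:ray("wrist",*c,z)
h=f((245,211),.072)
print("hub",h)
D=[f(c,.066) for c,_ in red]; ctr=(D[0]+D[1])/2; print("dogs",D,"mid",ctr,np.linalg.norm(D[0]-D[1]))
ang=lambda p,c:(np.linalg.norm((p-c)[:2]),np.degrees(np.arctan2(*(p-c)[1::-1])))
for d in D: print("dog",ang(d,ctr))
print("notch",ang(f((248,250),.038),ctr)); 
for c,_ in yel: print("bar",ang(f(c,.014),ctr))
# stand circle by blue mask outer contour
bl=((B>90)&(R<80)).astype(np.uint8)
pts=np.argwhere(bl)[:,::-1]+[180,130]
hull=cv2.convexHull(pts.astype(np.int32))[:,0]
W=np.array([f(p,.012)[:2] for p in hull]); print("stand",cv2.minEnclosingCircle(W.astype(np.float32)))
```

```text
[(array([280.14942529, 211.29885057]), np.int32(87)), (array([209.08045977, 212.36781609]), np.int32(87))] [(array([194.11111111, 174.76388889]), np.int32(72))] [(array([245.04761905, 151.76190476]), np.int32(21)), (array([247.1       , 201.31428571]), np.int32(140)), (array([277.0212766 , 256.65957447]), np.int32(47)), (array([282., 257.]), np.int32(45))]
hub [0.52011251 0.35586708 0.072     ]
dogs [array([0.50737865, 0.39247789, 0.066     ]), array([0.53813389, 0.31897325, 0.066     ])] mid [0.52275627 0.35572557 0.066     ] 0.07967945492997537
dog (np.float64(0.03983972746498766), np.float64(112.70503016785165))
dog (np.float64(0.03983972746498771), np.float64(-67.2949698321484))
notch (np.float64(0.05554423824633663), np.float64(21.77275755869576))
bar (np.float64(0.07562231102691314), np.float64(-95.58594380328479))
stand ((0.5229679942131042, 0.3556441366672516), 0.0717971920967102)
```

```bash
cat >> h.py <<'E'
C=np.array([.5228,.3557])
def fp(phi,r=.042,lag=.015,z=.05):
    a=np.radians(phi); e=np.array([np.cos(a),np.sin(a)]); t=np.array([-e[1],e[0]])
    return (*(C+r*e+lag*t),z,a+np.pi/2)
E
sed -i 's/r=round(-(yy-y),3)/r=float(round(-(yy-y),3))/' h.py
python3 - <<'E'
from h import *
plan([fp(112.7,lag=.024,z=.10),fp(112.7,lag=.024)],.04)
print()
plan([fp(112.7)]+[fp(p) for p in np.arange(107,2,-5.5)],.04,start=fp(112.7,lag=.024))
E
```

```text
[[0.0029, 0.0009, 0.0394, 0, 0, -0.005, -1], [0.0028, 0.001, 0.0394, 0, 0, -0.005, -1], [0.0029, 0.0009, 0.0394, 0, 0, -0.005, -1], [0.0, 0.0, 0.0011, 0, 0, -0.14, -1], [0.0, 0.0, 0.0011, 0, 0, -0.139, -1]]
[[-0.0, 0.0, 0.0011, 0, 0, -0.14, -1], [-0.0, 0.0, 0.0011, 0, 0, -0.139, -1], [-0.0, 0.0, 0.0012, 0, 0, -0.14, -1], [-0.0, 0.0, 0.0011, 0, 0, -0.14, -1], [-0.0, 0.0, 0.0011, 0, 0, -0.139, -1]]
[[-0.0, 0.0, 0.0011, 0, 0, -0.14, -1], [-0.0, 0.0, 0.0011, 0, 0, -0.14, -1], [-0.0, 0.0, 0.0011, 0, 0, -0.139, -1], [-0.0, 0.0, 0.0011, 0, 0, -0.14, -1], [-0.0, 0.0, 0.0011, 0, 0, -0.139, -1]]
[[-0.0, 0.0, 0.0011, 0, 0, -0.14, -1], [-0.0, -0.0, 0.0011, 0, 0, -0.14, -1], [-0.0, -0.0, 0.0012, 0, 0, -0.139, -1], [-0.0, -0.0, 0.0011, 0, 0, -0.14, -1], [-0.0, -0.0, 0.0011, 0, 0, -0.139, -1]]
[[-0.0, -0.0, 0.0011, 0, 0, -0.14, -1], [-0.0, -0.0, 0.0011, 0, 0, -0.14, -1], [-0.0, -0.0, 0.0011, 0, 0, -0.139, -1], [-0.0, -0.0, 0.0011, 0, 0, -0.14, -1], [-0.0, -0.0, 0.0011, 0, 0, -0.14, -1]]
[[-0.0, -0.0, 0.0011, 0, 0, -0.139, -1], [-0.0, -0.0, 0.0011, 0, 0, -0.14, -1], [0.0, -0.0, 0.0012, 0, 0, -0.139,
[... 929 characters left out ...]
[-0.0041, 0.0012, 0.0, 0, 0, 0.096, -1]]
[[-0.0041, 0.0013, 0.0, 0, 0, 0.096, -1], [-0.0041, 0.0012, 0.0, 0, 0, 0.096, -1], [-0.0041, 0.0013, 0.0, 0, 0, 0.096, -1], [-0.0041, 0.0012, 0.0, 0, 0, 0.096, -1], [-0.0041, 0.0012, 0.0, 0, 0, 0.096, -1]]
[[-0.0041, 0.0013, 0.0, 0, 0, 0.096, -1], [-0.0041, 0.0012, 0.0, 0, 0, 0.096, -1], [-0.0041, 0.0013, 0.0, 0, 0, 0.096, -1], [-0.0041, 0.0012, 0.0, 0, 0, 0.096, -1], [-0.0041, 0.0013, 0.0, 0, 0, 0.096, -1]]
[[-0.0041, 0.0012, 0.0, 0, 0, 0.096, -1], [-0.0041, 0.0012, 0.0, 0, 0, 0.096, -1], [-0.0041, 0.0013, 0.0, 0, 0, 0.096, -1], [-0.0041, 0.0012, 0.0, 0, 0, 0.096, -1], [-0.0041, 0.0013, 0.0, 0, 0, 0.096, -1]]
[[-0.0041, 0.0012, 0.0, 0, 0, 0.096, -1]]
```

Request:
jog_arm([
  [0.003, 0.001, 0.04, 0, 0, -0.006, -1],
  [0.003, 0.001, 0.04, 0, 0, -0.005, -1],
  [0.0028, 0.001, 0.04, 0, 0, 0, -1],
  [0, 0, 0.032, 0, 0, 0, -1],
  [0, 0, 0.015, 0, 0, 0, -1],
])

```text
time_s: 3.15
ee_pos: [0.4835, 0.3823, 0.0512]
eef_rot: [-3.141, -0.003, -2.753]
force: [-0.5, 0.1, -0.4]
grip_width: 0.0003
grip_force: 0.0
```

Request:
jog_arm([
  [0, 0, 0, 0, 0, 0, -1],
])

```text
time_s: 3.25
ee_pos: [0.484, 0.3829, 0.0525]
eef_rot: [-3.141, -0.002, -2.753]
force: [-0.6, 0.2, 0.7]
grip_width: 0.0006
grip_force: 0.0
```

Request:
jog_arm([
  [-0.009, 0.002, 0, 0, 0, 0, -1],
  [-0.0042, 0.0013, 0.002, 0, 0, 0.099, -1],
  [-0.0041, 0.0012, 0, 0, 0, 0.096, -1],
  [-0.0041, 0.0013, 0, 0, 0, 0.096, -1],
  [-0.0041, 0.0012, 0, 0, 0, 0.096, -1],
])

```text
time_s: 3.75
ee_pos: [0.508, 0.3984, 0.0542]
eef_rot: [3.14, 0.003, 3.14]
force: [0.4, -0.9, 0.1]
grip_width: 0.0005
grip_force: 0.0
```

Request:
jog_arm([
  [-0.0041, 0.0013, 0, 0, 0, 0.096, -1],
  [-0.0041, 0.0012, 0, 0, 0, 0.096, -1],
  [-0.0041, 0.0013, 0, 0, 0, 0.096, -1],
  [-0.0041, 0.0012, 0, 0, 0, 0.096, -1],
  [-0.0041, 0.0012, 0, 0, 0, 0.096, -1],
])

```text
time_s: 4.25
ee_pos: [0.5291, 0.4005, 0.0543]
eef_rot: [3.139, 0.002, 2.66]
force: [-0.5, -0.3, -0.7]
grip_width: 0.0004
grip_force: 0.0
```

```bash
cat >> h.py <<'E'
def flange(name):
    o=ctrl.get_obs(); K=cam("wrist"); im=snap("wrist",name).astype(int)
    B,G,R=im[...,0],im[...,1],im[...,2]
    m=((R>130)&(G<70)&(B<70)).astype(np.uint8)
    n,l,s,c=cv2.connectedComponentsWithStats(m)
    out=[]
    for i in range(1,n):
        p=ray("wrist",*c[i],.066); r=np.linalg.norm(p[:2]-C)
        if s[i,4]>15 and r<.065: out.append((c[i].round(1),s[i,4],p[:2].round(4),r.round(4),np.degrees(np.arctan2(*(p[:2]-C)[::-1])).round(1)))
    print(o["time_s"],o["ee_pos"].round(4),o["eef_rot"].round(3),o["force"].round(1)); print(*out,sep="\n")
    x,y=proj("wrist",np.r_[C,.04])[0]; print("centre px",x,y)
E
python3 -c "
from h import *
flange('w2.png')
o=ctrl.get_obs()['ee_pos'][:2]-C; print(np.degrees(np.arctan2(o[1],o[0])),np.linalg.norm(o))"
```

```text
4.25 [0.5291 0.4005 0.0543] [3.139e+00 2.000e-03 2.660e+00] [-0.5 -0.3 -0.7]
(array([257.1, 223.2]), np.int32(331), array([0.508 , 0.3952]), np.float64(0.0422), np.float64(110.5))
centre px 221.5366959672378 255.2812006837939
81.35486420917839 0.04512355154853832
```

View pics/w2.png

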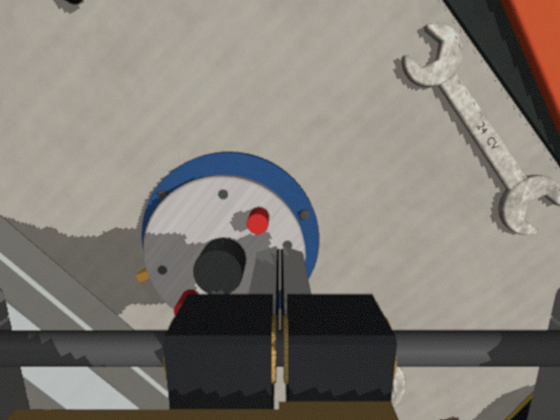

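The wrist view shows a red dog top at (258,222) and the fingertip at about (280,255), clockwise of it, so the dog didn't stay ahead of the finger. I'll check from the fixed cameras.

Run:
```python
from h import *
print(proj("wrist",[[.5291,.4005,.0543],[.508,.395,.066]]))
a=snap("scene","a2.png")[185:275,210:310];b=snap("side","b2.png")[185:285,225:325]
r=lambda i:cv2.resize(i,(400,int(i.shape[0]*400/i.shape[1])),interpolation=cv2.INTER_CUBIC)
A=r(a);B=r(b);h=max(A.shape[0],B.shape[0]);A=cv2.copyMakeBorder(A,0,h-A.shape[0],0,0,0)
cv2.imwrite("pics/e.png",np.hstack([A,B]))
```

```text
[[280.2337045  241.43790539]
 [256.83239272 223.29233954]]
```

View pics/e.png

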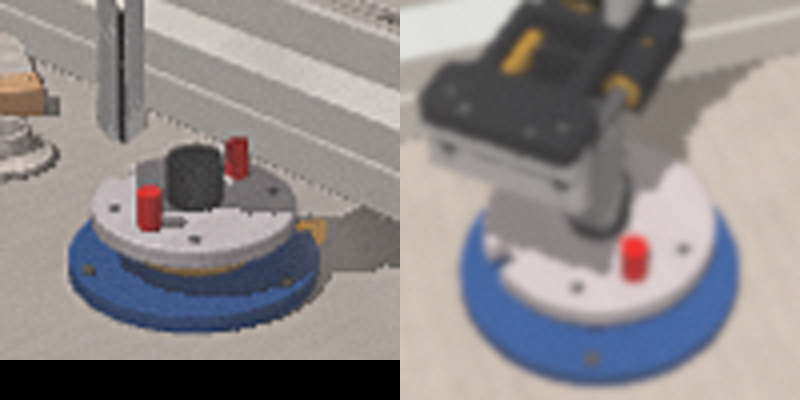

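Run:
```python
from h import *
P=[]
for n,u,v in[("scene",210+122/4,185+142/4),("side",225+(600-400)/4,185+237/4)]:
    K,R,t=cam(n);P.append((K@np.c_[R,t],np.array([u,v])));
X=cv2.triangulatePoints(P[0][0],P[1][0],P[0][1],P[1][1]);X=(X[:3]/X[3]).ravel();print(X)
for n in("scene","side"):print(n,proj(n,[X,[.5291,.4005,.0543]]))
print(P[0][1],P[1][1])
o=ctrl.get_obs();print(o["qpos"],o["ee_pos"],o["time_s"])
print([ (-R.T@t) for K,R,t in [cam("wrist")]])
```

```text
[0.52442689 0.40583203 0.08972754]
scene [[239.57007086 221.54054246]
 [241.02433066 234.67234237]]
side [[274.96293029 242.7770304 ]
 [272.52392797 253.13512734]]
[240.5 220.5] [275.   244.25]
[ 5.92825132e-01  6.51892551e-01  1.28071765e+00  6.98400012e-06
  1.20647438e+00 -5.02448471e-01] [0.52874082 0.40032147 0.05352414] 4.4
[array([0.46183311, 0.43380562, 0.27022638])]
```

Run:
```python
from h import *
for z in(.054,.07,.08,.09,.1):
  p=[.5288,.4003,z];print(z,*[proj(n,p)[0].round(1) for n in("wrist","scene","side")])
w=cv2.imread("pics/w2.png")[200:310,220:340];a=cv2.imread("pics/a2.png")[120:260,190:290]
cv2.imwrite("pics/f.png",np.hstack([cv2.resize(w,(400,367)),cv2.resize(a,(262,367))]))
```

```text
0.054 [280.3 242.4] [241.2 234.8] [272.7 253.2]
0.07 [280.4 250.8] [241.1 228.4] [272.6 247.6]
0.08 [280.5 256.7] [241.  224.3] [272.5 244.1]
0.09 [280.6 263.2] [240.9 220.1] [272.5 240.5]
0.1 [280.7 270.3] [240.9 215.9] [272.4 236.9]
```

View pics/f.png

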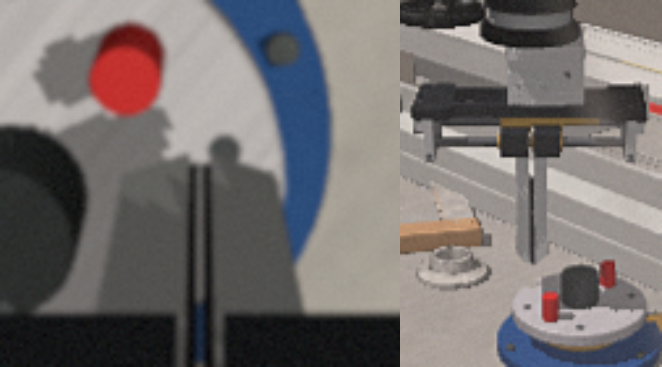

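The tip shows about 35 mm higher than reported: both fixed views agree, and it passed over the dog. I'll retreat outside the rim, lower there, and check the height by eye.

Run:
```python
from h import *
plan([fp(112.7,r=.085,lag=.024,z=.054)],.04,rot=.148)
```

```text
[[0.0109, -0.001, -0.0001, 0, 0, -0.145, -1], [0.0109, 0.0006, -0.0001, 0, 0, -0.146, -1], [0.0108, 0.0021, -0.0, 0, 0, -0.145, -1], [0.0102, 0.0037, -0.0001, 0, 0, -0.145, -1], [0.0097, 0.0051, -0.0001, 0, 0, -0.145, -1]]
[[0.0088, 0.0065, -0.0001, 0, 0, -0.146, -1]]
```

Request:
jog_arm([
  [0.0109, -0.001, 0, 0, 0, -0.145, -1],
  [0.0109, 0.0006, 0, 0, 0, -0.146, -1],
  [0.0108, 0.002, 0, 0, 0, -0.145, -1],
  [0.01, 0.0037, 0, 0, 0, -0.145, -1],
  [0.0097, 0.005, 0, 0, 0, -0.145, -1],
])

```text
time_s: 4.9
ee_pos: [0.4772, 0.4208, 0.0528]
eef_rot: [3.141, 0.001, -2.883]
force: [0.2, 0.8, -0.2]
grip_width: 0.0005
grip_force: 0.0
```

Request:
jog_arm([
  [0.009, 0.0065, 0, 0, 0, -0.146, -1],
  [0, 0, 0.01, 0, 0, 0, -1],
  [0, 0, 0.01, 0, 0, 0, -1],
  [0, 0, 0.01, 0, 0, 0, -1],
  [0, 0, 0, 0, 0, 0, -1],
])

```text
time_s: 5.4
ee_pos: [0.4667, 0.4236, 0.0194]
eef_rot: [-3.141, -0.003, -2.748]
force: [0.2, -1.0, -0.1]
grip_width: 0.0007
grip_force: 0.0
```

Run:
```python
from h import *
flange('w3.png')
o=ctrl.get_obs();p=o["ee_pos"]
a=snap("scene","a3.png");b=snap("side","b3.png")
for n in("scene","side"):
  print(n,[proj(n,[p[0],p[1],p[2]+d])[0].round(1) for d in(0,.02,.035,.05)])
c1,c2=proj("scene",p)[0].astype(int),proj("side",p)[0].astype(int)
r=lambda i:cv2.resize(i,(400,400),interpolation=cv2.INTER_CUBIC)
print(c1-[40,50],c2-[40,50])
cv2.imwrite("pics/g.png",np.hstack([r(a[c1[1]-50:c1[1]+30,c1[0]-40:c1[0]+40]),r(b[c2[1]-50:c2[1]+30,c2[0]-40:c2[0]+40])]))
```

```text
5.4 [0.4667 0.4236 0.0194] [-3.141e+00 -3.000e-03 -2.748e+00] [ 0.2 -1.  -0.1]
(array([ 61.8, 314.1]), np.int32(379), array([0.539 , 0.3214]), np.float64(0.038), np.float64(-64.7))
centre px 146.20757409290206 289.84684242145903
scene [array([244.6, 263.6]), array([244.5, 255.3]), array([244.5, 249. ]), array([244.4, 242.6])]
side [array([305.3, 272.5]), array([305.8, 266. ]), array([306.1, 261. ]), array([306.4, 255.8])]
[204 213] [265 222]
```

View pics/g.png

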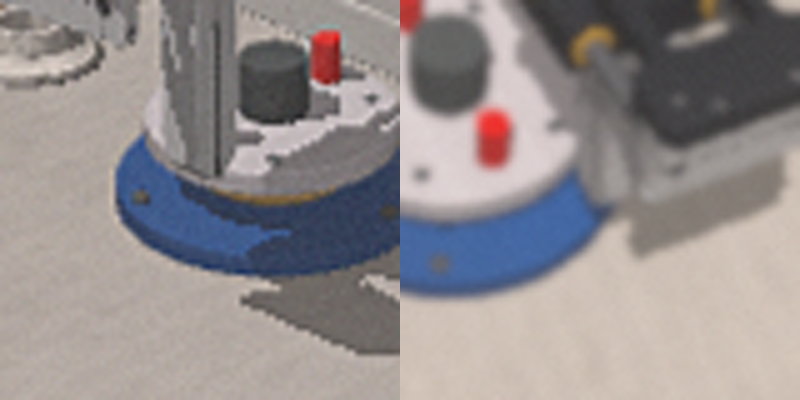

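Request:
jog_arm([
  [0, -0.021, 0.001, 0, 0, 0, -1],
  [0, -0.021, 0, 0, 0, 0, -1],
  [-0.005, 0, 0, 0, 0, 0, -1],
  [-0.0055, 0, 0, 0, 0, 0, -1],
  [-0.0042, 0.0013, 0, 0, 0, 0.099, -1],
])

```text
time_s: 6.05
ee_pos: [0.4967, 0.3933, 0.0209]
eef_rot: [3.141, 0.0, -2.846]
force: [-1.5, -1.4, 0.5]
grip_width: 0.0003
grip_force: 0.8
```

Request:
jog_arm([
  [-0.0041, 0.0013, 0, 0, 0, 0.096, -1],
  [-0.0041, 0.0012, 0, 0, 0, 0.096, -1],
  [-0.0041, 0.0013, 0, 0, 0, 0.096, -1],
  [-0.0041, 0.0012, 0, 0, 0, 0.096, -1],
  [-0.0041, 0.0012, 0, 0, 0, 0.096, -1],
])

```text
time_s: 6.55
ee_pos: [0.5157, 0.402, 0.0207]
eef_rot: [3.141, -0.0, 2.954]
force: [-2.7, 0.4, 1.5]
grip_width: 0.0005
grip_force: 1.1
```

```bash
python3 -c "
from h import *
flange('w4.png')
o=ctrl.get_obs()['ee_pos'][:2]-C; print(np.degrees(np.arctan2(o[1],o[0])),np.linalg.norm(o))"
```

```text
6.55 [0.5157 0.402  0.0207] [ 3.141 -0.     2.954] [-2.7  0.4  1.5]

centre px 209.69859831453923 275.36231500299584
98.0835621066018 0.04678963620398852
```

Request:
jog_arm([
  [-0.0041, 0.0005, 0, 0, 0, 0.096, -1],
  [-0.0041, 0.0005, 0, 0, 0, 0.096, -1],
  [-0.0041, 0.0008, 0, 0, 0, 0.096, -1],
  [-0.0041, 0.0012, 0, 0, 0, 0.096, -1],
  [-0.0041, 0.0012, 0, 0, 0, 0.096, -1],
])

```text
time_s: 7.1
ee_pos: [0.5365, 0.3985, 0.0207]
eef_rot: [3.141, -0.0, 2.477]
force: [-0.4, 3.4, -0.4]
grip_width: 0.0007
grip_force: 1.0
```

Request:
jog_arm([
  [-0.0041, 0.0013, 0, 0, 0, 0.096, -1],
  [-0.0041, 0.0012, 0, 0, 0, 0.096, -1],
  [-0.0041, 0.0013, 0, 0, 0, 0.096, -1],
  [-0.0041, 0.0012, 0, 0, 0, 0.096, -1],
  [-0.0041, 0.0012, 0, 0, 0, 0.096, -1],
])

```text
time_s: 7.6
ee_pos: [0.5546, 0.3871, 0.0207]
eef_rot: [3.141, -0.001, 1.997]
force: [0.7, 2.3, 0.4]
grip_width: 0.0005
grip_force: 0.9
```

```bash
cat >> h.py <<'E'
def fixed(tag):
    for n in("scene","side"):
        im=snap(n,tag+n+".png").astype(int);B,G,R=im[...,0],im[...,1],im[...,2]
        m=((R>120)&(G<70)&(B<70)).astype(np.uint8)
        N,l,s,c=cv2.connectedComponentsWithStats(m)
        for i in range(1,N):
            p=ray(n,*c[i],.057)   # centroid of visible dog ~ mid height
            d=p[:2]-C
            if s[i,4]>4 and np.linalg.norm(d)<.07: print(n,c[i].round(1),s[i,4],np.linalg.norm(d).round(4),np.degrees(np.arctan2(d[1],d[0])).round(1))
E
python3 -c "
from h import *
flange('w5.png')
o=ctrl.get_obs()['ee_pos'][:2]-C; print(np.degrees(np.arctan2(o[1],o[0])),np.linalg.norm(o))
fixed('x')"
```

```text
7.6 [0.5546 0.3871 0.0207] [ 3.141e+00 -1.000e-03  1.997e+00] [0.7 2.3 0.4]
(array([136. , 289.1]), np.int32(404), array([0.4863, 0.3425]), np.float64(0.0388), np.float64(-160.1))
centre px 214.8544088980967 273.9975447542675
43.79056168789183 0.04454184271146951
scene [245.8 227.5] 20 0.0353 38.3
scene [272.7 235.3] 53 0.0364 -160.0
side [292.7 228.8] 34 0.0395 -158.7
```

Request:
jog_arm([
  [-0.0041, 0.0013, 0, 0, 0, 0.096, -1],
  [-0.0041, 0.0012, 0, 0, 0, 0.096, -1],
  [-0.0041, 0.0013, 0, 0, 0, 0.096, -1],
  [-0.002, 0.0006, 0, 0, 0, 0.048, -1],
  [0, 0, 0, 0, 0, 0, -1],
])

```text
time_s: 8.25
ee_pos: [0.5628, 0.374, 0.0206]
eef_rot: [3.142, -0.0, 1.665]
force: [0.1, -0.4, 0.7]
grip_width: 0.0008
grip_force: 0.3
```

```bash
python3 -c "
from h import *
flange('w6.png')
im=cv2.imread('pics/w6.png').astype(int);B,G,R=im[...,0],im[...,1],im[...,2]
N,l,s,c=cv2.connectedComponentsWithStats(((R>120)&(G>75)&(B<80)&(R-B>70)&(R-G<110)).astype(np.uint8))
for i in range(1,N):
  p=ray('wrist',*c[i],.014);d=p[:2]-C
  if s[i,4]>10 and np.linalg.norm(d)<.1: print('bar',c[i],s[i,4],np.linalg.norm(d),np.degrees(np.arctan2(d[1],d[0])))
fixed('y')"
```

```text
8.25 [0.5628 0.374  0.0206] [ 3.142 -0.     1.665] [ 0.1 -0.4  0.7]
(array([136., 284.]), np.int32(405), array([0.4836, 0.3568]), np.float64(0.0393), np.float64(178.4))
centre px 215.70649972543222 272.5469118058459
bar [273.17021277 339.23404255] 47 0.0746925564245684 -56.35768710576714
bar [285.93333333 333.93333333] 15 0.07597669389289415 -48.352505092809814
bar [286.         355.21621622] 37 0.0915722412105386 -55.12431922330518
bar [273.03571429 357.67857143] 28 0.08912305496614227 -61.36295240276054
scene [250.5 224.1] 23 0.0381 6.7
scene [268.1 237.2] 58 0.0371 178.3
side [294.5 233.9] 33 0.0394 -179.4
```

Request:
jog_arm([
  [-0.0015, 0.0005, 0, 0, 0, 0.035, -1],
  [-0.0015, 0.0005, 0, 0, 0, 0.035, -1],
  [0, 0, 0, 0, 0, 0, -1],
  [0.006, 0, 0, 0, 0, 0, -1],
  [0.006, 0, -0.01, 0, 0, 0, -1],
])

```text
time_s: 8.9
ee_pos: [0.5631, 0.3827, 0.0296]
eef_rot: [-3.139, 0.001, 1.593]
force: [0.0, 0.2, -0.0]
grip_width: 0.0005
grip_force: 0.0
```

Request:
jog_arm([
  [0, 0, -0.04, 0, 0, 0, -1],
  [0, 0, -0.04, 0, 0, 0, -1],
  [-0.032, -0.016, -0.03, 0, 0, 0, -1],
  [-0.032, -0.016, -0.03, 0, 0, 0, -1],
  [-0.031, -0.014, -0.03, 0, 0, 0, -1],
])

```text
time_s: 9.4
ee_pos: [0.5189, 0.2861, 0.2025]
eef_rot: [3.141, -0.0, 1.594]
force: [0.9, -0.9, 0.2]
grip_width: 0.0006
grip_force: 0.0
```

Request:
jog_arm([
  [0, 0, 0, 0, 0, 0, -1],
])

```text
time_s: 9.5
ee_pos: [0.5205, 0.2853, 0.2066]
eef_rot: [3.134, -0.003, 1.591]
force: [-0.2, 1.2, 0.9]
grip_width: 0.0005
grip_force: 0.0
```

Run:
```python
from h import *
flange('w7.png')
im0=cv2.imread('pics/w7.png');im=im0.astype(int);B,G,R=im[...,0],im[...,1],im[...,2]
N,l,s,c=cv2.connectedComponentsWithStats(((R>110)&(G>75)&(B<80)&(R-B>60)&(R-G<110)).astype(np.uint8))
for i in range(1,N):
  p=ray('wrist',*c[i],.014);d=p[:2]-C
  if s[i,4]>6 and np.linalg.norm(d)<.1: print('bar',c[i],s[i,4],np.linalg.norm(d),np.degrees(np.arctan2(d[1],d[0])))
cx,cy=proj('wrist',np.r_[C,.04])[0].astype(int)
x0=max(cx-75,0);y0=max(cy-75,0);print(x0,y0)
cv2.imwrite('pics/k.png',cv2.resize(im0[y0:y0+150,x0:x0+150],(600,600),interpolation=cv2.INTER_CUBIC))
```

```text
9.5 [0.5205 0.2853 0.2066] [ 3.134e+00 -3.000e-03  1.591e+00] [-0.2  1.2  0.9]
(array([245.3, 127.7]), np.int32(124), array([0.4836, 0.3596]), np.float64(0.0393), np.float64(174.4))
(array([322.1, 133.3]), np.int32(119), array([0.5617, 0.3557]), np.float64(0.0389), np.float64(-0.0))
centre px 283.4467909588472 132.18256087988766
bar [277.5 178.2] 10 0.05444609483315725 -95.81721539508064
bar [275.96629213 190.91011236] 89 0.07006881810531092 -95.81648312791096
208 57
```

View pics/k.png

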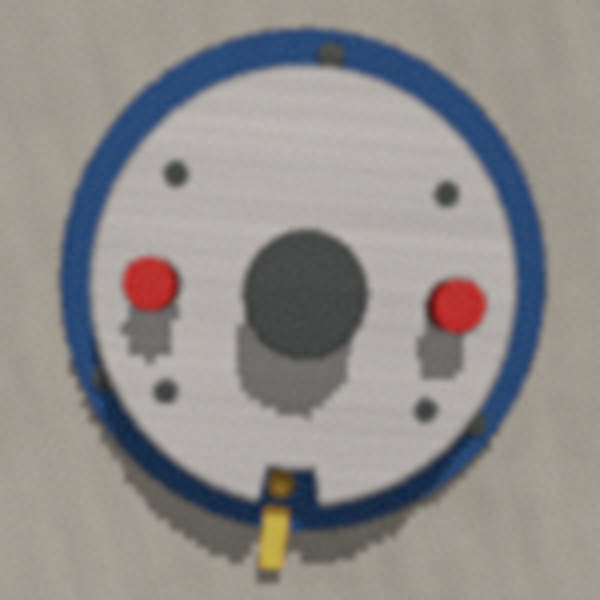

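The picture shows the pin tip at (281,485) inside the notch, whose middle is at about (290,487). The notch is about 2.5 mm (2.8°) short, so I'll nudge it once more and then press.

Request:
jog_arm([
  [0.034, 0.015, 0, 0, 0, 0, -1],
  [0.034, 0.015, 0.02, 0, 0, 0, -1],
  [0.033, 0.014, 0.04, 0, 0, 0, -1],
  [0, 0, 0.045, 0, 0, 0, -1],
  [0, 0, 0.045, 0, 0, 0, -1],
])

```text
time_s: 10.05
ee_pos: [0.5599, 0.388, 0.0499]
eef_rot: [-3.14, 0.001, 1.594]
force: [0.1, -0.2, -0.5]
grip_width: 0.0006
grip_force: 0.0
```

Request:
jog_arm([
  [0, 0, 0.02, 0, 0, 0, -1],
  [0, 0, 0.016, 0, 0, 0, -1],
  [0, 0, 0, 0, 0, 0, -1],
])

```text
time_s: 10.35
ee_pos: [0.5597, 0.3864, 0.0146]
eef_rot: [-3.138, 0.002, 1.593]
force: [-0.1, -1.0, -0.4]
grip_width: 0.0008
grip_force: 0.0
```

Request:
jog_arm([
  [-0.005, 0.003, -0.004, 0, 0, 0, -1],
  [-0.006, 0, 0, 0, 0, 0.03, -1],
  [-0.004, 0, 0, 0, 0, 0, -1],
  [-0.002, 0, 0, 0, 0, 0, -1],
  [0, 0, 0, 0, 0, 0, -1],
])

```text
time_s: 10.85
ee_pos: [0.5643, 0.3694, 0.0222]
eef_rot: [3.141, -0.001, 1.562]
force: [0.1, 1.4, 0.7]
grip_width: 0.0005
grip_force: 0.4
```

```bash
python3 -c "
from h import *
flange('w8.png')
fixed('z')"
```

```text
10.85 [0.5643 0.3694 0.0222] [ 3.141e+00 -1.000e-03  1.562e+00] [0.1 1.4 0.7]
(array([136.6, 280.6]), np.int32(406), array([0.4836, 0.3618]), np.float64(0.0397), np.float64(171.1))
centre px 216.46933339435023 271.0437148026537
scene [252.  222.2] 16 0.045 -4.2
scene [266.1 237.7] 59 0.0374 170.9
side [294.9 235.4] 27 0.04 174.7
```

Request:
jog_arm([
  [0.006, 0, 0, 0, 0, 0, -1],
  [0.006, 0, -0.01, 0, 0, 0, -1],
  [0, 0, -0.04, 0, 0, 0, -1],
  [0, 0, -0.04, 0, 0, 0, -1],
  [-0.032, -0.016, -0.03, 0, 0, 0, -1],
])

```text
time_s: 11.5
ee_pos: [0.5483, 0.3519, 0.144]
eef_rot: [3.139, -0.002, 1.564]
force: [0.5, -0.2, 0.9]
grip_width: 0.001
grip_force: 0.0
```

Request:
jog_arm([
  [-0.032, -0.016, -0.03, 0, 0, 0, -1],
  [-0.031, -0.014, -0.03, 0, 0, 0, -1],
  [0, 0, 0, 0, 0, 0, -1],
])

```text
time_s: 11.8
ee_pos: [0.5177, 0.2855, 0.2072]
eef_rot: [3.135, -0.003, 1.56]
force: [0.7, -0.1, 0.6]
grip_width: 0.0008
grip_force: 0.0
```

Run:
```python
from h import *
flange('w9.png')
im0=cv2.imread('pics/w9.png');im=im0.astype(int);B,G,R=im[...,0],im[...,1],im[...,2]
N,l,s,c=cv2.connectedComponentsWithStats(((R>110)&(G>75)&(B<80)&(R-B>60)&(R-G<110)).astype(np.uint8))
for i in range(1,N):
  p=ray('wrist',*c[i],.014);d=p[:2]-C
  if s[i,4]>3 and np.linalg.norm(d)<.1: print('bar',c[i],s[i,4],np.linalg.norm(d),np.degrees(np.arctan2(d[1],d[0])))
# brightness profile along rim arc r=54mm at plate top: notch edges
g=cv2.cvtColor(im0,cv2.COLOR_BGR2GRAY)
for a in np.arange(-112,-79,1.5):
  q=proj('wrist',np.r_[C+.054*np.array([np.cos(np.radians(a)),np.sin(np.radians(a))]),.044])[0]
  print(a,g[int(round(q[1])),int(round(q[0]))],end='; ')
```

```text
11.8 [0.5177 0.2855 0.2072] [ 3.135e+00 -3.000e-03  1.560e+00] [ 0.7 -0.1  0.6]
(array([245.5, 127. ]), np.int32(124), array([0.4834, 0.3615]), np.float64(0.0398), np.float64(171.6))
(array([322.3, 133.5]), np.int32(125), array([0.5613, 0.3542]), np.float64(0.0386), np.float64(-2.2))
centre px 283.9959973338266 132.17057540886987
bar [279.5 178.5] 12 0.054716791358142634 -95.6565498502797
bar [278.29213483 191.06741573] 89 0.0701510002223321 -95.75547015963355
-112.0 140; -110.5 152; -109.0 172; -107.5 153; -106.0 147; -104.5 114; -103.0 37; -101.5 41; -100.0 42; -98.5 52; -97.0 56; -95.5 51; -94.0 43; -92.5 45; -91.0 44; -89.5 42; -88.0 63; -86.5 97; -85.0 134; -83.5 164; -82.0 158; -80.5 150;
```

Request:
jog_arm([
  [0.024, 0.002, 0, 0, 0, 0, -1],
  [0.024, 0.002, 0.02, 0, 0, 0, -1],
  [0.0225, 0.001, 0.04, 0, 0, 0, -1],
  [0, 0, 0.045, 0, 0, 0, -1],
  [0, 0, 0.03, 0, 0, 0, -1],
])

```text
time_s: 12.35
ee_pos: [0.5211, 0.3581, 0.0616]
eef_rot: [-3.137, 0.003, 1.564]
force: [0.0, 0.3, 0.5]
grip_width: 0.0003
grip_force: 0.0
```

Request:
jog_arm([
  [0, 0, 0, 0, 0, 0, -1],
  [0, 0, 0, 0, 0, 0, -1],
])

```text
time_s: 12.55
ee_pos: [0.5229, 0.358, 0.0666]
eef_rot: [-3.141, 0.0, 1.562]
force: [-0.1, 1.1, 0.3]
grip_width: 0.0006
grip_force: 0.0
```

Request:
jog_arm([
  [-0.002, 0, 0.012, 0, 0, 0, -1],
  [0, 0, 0.008, 0, 0, 0, -1],
  [0, 0, 0.004, 0, 0, 0, -1],
  [0, 0, 0.002, 0, 0, 0, -1],
  [0, 0, 0.002, 0, 0, 0, -1],
])

```text
time_s: 13.05
ee_pos: [0.523, 0.3554, 0.0385]
eef_rot: [3.141, -0.0, 1.562]
force: [0.3, -0.3, -0.0]
grip_width: 0.0002
grip_force: 0.0
```

Request:
jog_arm([
  [0, 0, 0.002, 0, 0, 0, -1],
  [0, 0, 0.002, 0, 0, 0, -1],
])

```text
time_s: 13.25
ee_pos: [0.523, 0.3554, 0.0344]
eef_rot: [3.141, -0.0, 1.562]
force: [-1.1, -0.0, 7.1]
grip_width: 0.0007
grip_force: 3.2
```

Request:
jog_arm([
  [0, 0, 0.002, 0, 0, 0, -1],
  [0, 0, 0.002, 0, 0, 0, -1],
  [0, 0, 0.002, 0, 0, 0, -1],
])

```text
time_s: 13.55
ee_pos: [0.5231, 0.3554, 0.029]
eef_rot: [3.141, -0.0, 1.562]
force: [-2.7, -2.1, 6.1]
grip_width: 0.0004
grip_force: 3.1
```

Request:
jog_arm([
  [0, 0, 0.002, 0, 0, 0, -1],
  [0, 0, 0.001, 0, 0, 0, -1],
  [0, 0, 0.001, 0, 0, 0, -1],
])

```text
time_s: 13.85
ee_pos: [0.523, 0.3554, 0.0249]
eef_rot: [3.141, -0.0, 1.562]
force: [-1.8, -0.5, 6.6]
grip_width: 0.0004
grip_force: 2.9
```

Request:
jog_arm([
  [0, 0, 0.001, 0, 0, 0, -1],
  [0, 0, 0.001, 0, 0, 0, -1],
])

```text
time_s: 14.05
ee_pos: [0.5231, 0.3554, 0.0229]
eef_rot: [3.141, -0.0, 1.562]
force: [-1.6, -0.8, 6.2]
grip_width: 0.0005
grip_force: 3.0
```

Request:
jog_arm([
  [0, 0, 0.001, 0, 0, 0, -1],
  [0, 0, 0.001, 0, 0, 0, -1],
])

```text
time_s: 14.25
ee_pos: [0.5232, 0.3555, 0.0226]
eef_rot: [3.14, -0.001, 1.562]
force: [-11.3, -7.0, 27.7]
grip_width: 0.0004
grip_force: 14.0
```

Request:
jog_arm([
  [0, 0, 0.0005, 0, 0, 0, -1],
  [0, 0, 0, 0, 0, 0, -1],
  [0, 0, 0, 0, 0, 0, -1],
  [0, 0, -0.005, 0, 0, 0, -1],
  [0, 0, -0.02, 0, 0, 0, -1],
])

```text
time_s: 14.75
ee_pos: [0.5219, 0.3547, 0.0434]
eef_rot: [-3.139, 0.002, 1.562]
force: [0.9, -0.2, -0.1]
grip_width: 0.0006
grip_force: 0.0
```

Request:
jog_arm([
  [0, 0, -0.04, 0, 0, 0, -1],
  [0, 0, -0.045, 0, 0, 0, -1],
  [-0.035, 0, -0.04, 0, 0, 0, -1],
  [-0.035, 0, -0.035, 0, 0, 0, -1],
  [0, 0, 0, 0, 0, 0, -1],
])

```text
time_s: 15.25
ee_pos: [0.5241, 0.2853, 0.2081]
eef_rot: [3.134, -0.003, 1.559]
force: [0.3, 1.1, -0.6]
grip_width: 0.0003
grip_force: 0.0
```

Run:
```python
from h import *
flange('w10.png')
im0=cv2.imread('pics/w10.png')
def refit(z):
  im=im0.astype(int);B,G,R=im[...,0],im[...,1],im[...,2]
  n,l,s,c=cv2.connectedComponentsWithStats(((R>130)&(G<70)&(B<70)).astype(np.uint8))
  P=[ray('wrist',*c[i],z)[:2] for i in range(1,n) if s[i,4]>15]
  P=[p for p in P if np.linalg.norm(p-C)<.065]
  d=P[0]-P[1];return np.linalg.norm(d).round(4),np.degrees(np.arctan2(d[1],d[0])).round(1),((P[0]+P[1])/2).round(4)
print("seated",refit(.054),"raised",refit(.066))
```

```text
15.25 [0.5241 0.2853 0.2081] [ 3.134e+00 -3.000e-03  1.559e+00] [ 0.3  1.1 -0.6]
(array([240.6, 126.9]), np.int32(116), array([0.484 , 0.3615]), np.float64(0.0392), np.float64(171.5))
(array([314.5, 133.3]), np.int32(115), array([0.5591, 0.3543]), np.float64(0.0364), np.float64(-2.2))
centre px 278.85401138984145 132.0385109068766
seated (np.float64(0.078), np.float64(174.5), array([0.5216, 0.3578])) raised (np.float64(0.0755), np.float64(174.5), array([0.5216, 0.3579]))
```

```bash
python3 -c "
from station import ctrl
print(ctrl.hand_in())"
```

```text
the job is handed in; nothing more can be done
None
```

I turned the flange until its notch stood over the drive pin, pressed it down to a hard stop on the seat, and handed the job in at about 15 s. The last wrist picture agrees with it being seated and still lined up, but the hand-in gave no verdict.

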